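# Load a fresh label roll and lock the keeper

### The job

Put the full paper roll (the thick one of the two) on the counter's roll holder: slide the holder's keeper fully open to its end stop, then lower the roll gently over the spindle, without dropping it, until it stands flat on the base. Then slide the keeper back over the roll, fully home to its other end stop, and let go. Leave the used roll and the cup where they are.

Things in the scene. Friction and masses are not known exactly. Their poses are not given: they have to be found in the camera images.
- holder: Roll holder, fixed to the counter: a black base plate 160 (x) x 270 (y) x 18 mm thick, origin at the centre of its underside on the counter, z up. On it stand the spindle at x +35, y -50 mm, a low rail 6.5 mm high along y at x -40 mm that guides the keeper, and a tear bar 10 mm high above the plate at y -125 mm.
- spindle_foot (a point): Point on the upper face of the base plate on the axis of the spindle. The spindle is a steel pin 19 mm in diameter that rises 52 mm above this point (its top 8 mm taper to 8 mm), axis along z.
- keeper (a joint): Slide of the keeper along the holder's +y axis, in m: 0 = home, the end stop where the keeper's arm lies over the spindle; 0.100 = fully open, the other end stop. Starts between 0 and 0.03. It stays where it is left; moving it takes about 3 N.
- keeper_grip (a point): Centre of the top of the keeper's black grip, 124.5 mm above the counter: a fin 12 mm thick (along the holder's y), 28 mm wide (along x) and 36 mm tall, free on all sides, on an aluminium column 28 (x) x 26 (y) mm that runs on the rail. It moves with the keeper: at home it is at x -40, y -50 mm of the holder, fully open at x -40, y +50 mm.
- keeper_disc (a point): Centre of the underside of the keeper's disc, 30 mm in diameter, 8 mm thick, at the end of an arm 14 mm wide that reaches 75 mm from the column along the holder's +x. The underside is 63 mm above the base plate, 6 mm above a seated roll. At home the disc lies over the spindle.
- full_roll: The full roll: tightly wound white paper, 56 mm in diameter, 57 mm tall, with a through bore of 25 mm; stands upright on the counter. Origin at the centre of its underside, z along its axis. About 0.16 kg, loose, rigid.
- full_roll_center (a point): Centre of the full roll, on its axis at half height (28.5 mm from either end).
- used_roll: Used roll, to be left alone: same paper, height and bore as the full roll but only 38 mm in diameter; stands upright. Origin at the centre of its underside.
- cup: White ceramic cup, to be left alone: 64 mm across the rim, 58 mm tall, origin at the centre of its underside.
Not all that is in view belongs to the job. What is shaped like the full_roll but black, purple or red is not meant.

How it is judged:
On the way, in this order (a step that is already met when the one before it is completed fails the run):
1. the keeper is fully open, within 5 mm of its end stop (value of joint keeper above 0.095 m), for 0.1 s.
2. the full roll stands on the base, over the spindle, with the keeper still open (z of full_roll_center in the frame of spindle_foot between 0.0245 and 0.0325 m and horizontal distance between full_roll_center and spindle_foot below 0.006 m and angle between the z axis of full_roll and the z axis of holder, either way round below 0.06 rad and value of joint keeper above 0.07 m), for 0.2 s.
3. the keeper is home again, within 4 mm of its end stop (value of joint keeper below 0.004 m), for 0.1 s.
At the end, for the whole second after the job is handed in: The full roll stands at rest over the spindle, its end within 4 mm of the base plate, its axis within 6 mm and 0.06 rad of the spindle's, and the keeper is within 4 mm of its home end stop, over the roll (z of full_roll_center in the frame of spindle_foot between 0.0245 and 0.0325 m and horizontal distance between full_roll_center and spindle_foot below 0.006 m and angle between the z axis of full_roll and the z axis of holder, either way round below 0.06 rad and value of joint keeper below 0.004 m and linear speed of full_roll below 0.03 m/s); the robot touches nothing.
It fails at once if the full roll is dropped or slammed onto the holder (faster than 0.5 m/s while over the spindle, with its underside less than 70 mm above the base) (horizontal distance between full_roll_center and spindle_foot below 0.03 m and z of full_roll_center in the frame of spindle_foot below 0.098 m and linear speed of full_roll above 0.5 m/s).
It fails at once if the used roll or the cup is moved more than 30 mm (distance of any of used_roll, cup from where it was at the start of the episode above 0.03 m).
It also fails if it takes over 72 s, if anything falls off the work surface, if the arm or the gripper's body presses on something with over 40 N, if the wrist force passes 120 N, or if a joint passes its speed limit or range.

### The arm

A 6-joint arm with a two-finger parallel gripper is mounted at the origin on the work surface. World frame = base frame: x ahead of the robot, y to its left, z up, the work surface at z = 0. Lengths are in m, angles in rad, forces in N, time in s.
With the tool pointing down it reaches from about 0.275 to 0.725 m from the base axis. Payload 5.6 kg.
Tool frame: the origin (TCP) lies midway between the tips of the shut fingers; the grasp point (between the pads) lies 19 mm behind it; z points along the fingers, y is the line along which they close (so a half turn about z gives the same grasp; the last joint's range is limited). The gripper opens to 85 mm and grips with 20 to 120 N. Pads are 22 mm wide; open, the fingers measure 114 mm over their backs; the gripper's body (76 mm by 85 mm) begins 54 mm behind the grasp point. The pads swing forward as they close: fully open they stand 13 mm farther back than shut.
Start: joints at [1.4, 0.255, 0.108, 0, -1.424, -0.285], TCP at [0.242, 0.494, 0.231] pointing down, gripper open.
Joint ranges: [-2.95, 2.95], [-1.21, 1.97], [-1.09, 1.5], [-2.87, 1.71], [-2.94, -0.07], [-3.05, 3.05]. Speed limits (rad/s): [2.57, 2.57, 3.14, 3.14, 3.14, 3.14].

### API

Orientations are given as a unit quaternion [x, y, z, w].
In Python, from plant import manip, cams gives the robot as it stands.
- The arm moves only by the tool step_arm, never from a script. Its argument "rows" is a list of rows, each an object with "dp": the shift along the tool's x, y, z in m, a list of three; "twist": the turn, a rotation vector about the tool's x, y, z in rad, a list of three; "jaw": the gripper's target within -1 to 1 (shut at 1, half-way at 0, fully open at -1). A call has 1 to 5 rows; each row shifts and turns the commanded pose from where the row before left it, along the tool's axes as they then stand; what a row does not reach is not made up. A row lasts 1/12 s, in which the tool goes at most 41.7 mm and 7.16 degrees, less where a joint would pass 70% of its speed; a pose out of reach is approached as far as the arm can. A call with a gripper value outside its range is refused whole. The fingers move at their own pace and stop on an object; "newtons" is the grip in N (left out, the last holds). Time passes only in rows, so rows that do not move let the fingers close. It gives the time, the measured TCP pose, the force, the opening and the grip force at its end, in the units of the state.
- manip.sense(): the state, without advancing time (a new reading comes with each control period).
- cams.get_image(name): name is "scene" or "top"; returns a dict with "img" (400x640x3 uint8, red, green, blue), "mtx" (3x3 intrinsics, pixels), "world_from_camera" (4x4, takes a point from camera to world coordinates). Camera axes: x right, y down, z forward; pixel columns grow to the right and rows downward; lengths in m; the calibration is good to about 2 mm. A picture is of the moment at which its call begins. There is no depth.
- manip.job_done(): hands the job in; it is judged then, once.
The state is a dict: "time": time; "joint_positions": joint angles; "joint_velocities": joint speeds; "joint_torque": joint torques, N m; "position": TCP position; "eef_rot": TCP orientation; "ft_force": force on the tool from outside, world axes, zero at the start; "wrist_torque": the same for the moment, N m; "finger_gap": opening from 0.0 (shut) to 1.0 (fully open); "gripper_force": force on a finger pad.
Only numpy, scipy, OpenCV 4.12 (cv2) and the standard library are available. Lean on these libraries where they do the work, as an engineer would, in place of code of your own. Each camera call takes 0.05 s, during which the arm holds its last target. There are 200 camera calls.

## Working session

There is one attempt and no reset: what is moved stays moved. The work goes in short steps, Python scripts to look and compute and a tool call to move; the robot and the scene stay as the last step left them, time stands still between calls to the robot, and variables do not carry over. Pictures are saved under pics/ and viewed, at most 10 in all, crops included, and the job is handed in when it is done.

Besides the shell and the picture viewer there is one more tool, called after ">>>" by a JSON object that holds its "name" and its "arguments". step_arm: Moves the arm, as the interface text tells. Its arguments: {"type":"object","properties":{"rows":{"type":"array","items":{"type":"object","properties":{"dp":{"type":"array","items":{"type":"number"}},"twist":{"type":"array","items":{"type":"number"}},"jaw":{"type":"number"}}}},"newtons":{"type":"number"}},"required":["rows"]}

```bash
mkdir -p pics
cat > h.py <<'E'
import numpy as np,cv2
from plant import manip,cams
def shot(n,f):
    d=cams.get_image(n); cv2.imwrite(f'pics/{f}.png',d['img'][:,:,::-1]); np.savez(f'pics/{f}.npz',**d); return d
def load(f): return np.load(f'pics/{f}.npz')
def ray(d,u,v,z):
    T=d['world_from_camera']; r=T[:3,:3]@np.linalg.inv(d['mtx'])@[u,v,1]; o=T[:3,3]
    return o+r*(z-o[2])/r[2]
def proj(d,p):
    T=np.linalg.inv(d['world_from_camera']); c=d['mtx']@(T[:3,:3]@p+T[:3,3]); return c[:2]/c[2]
E
python3 - <<'E'
from h import *
for n in('top','scene'):
    d=shot(n,n+'0'); print(d['mtx'].tolist(),d['world_from_camera'].round(3).tolist())
s=manip.sense(); print(s['time'],s['position'],s['eef_rot'],s['finger_gap'])
E
```

```text
[[475.7615352785529, 0.0, 321.86220791237093], [0.0, 475.7615352785529, 192.60918456367708], [0.0, 0.0, 1.0]] [[-0.003, -0.985, 0.172, 0.332], [-1.0, 0.006, 0.013, 0.046], [-0.014, -0.172, -0.985, 1.376], [0.0, 0.0, 0.0, 1.0]]
[[502.2701536631175, 0.0, 312.60291409348827], [0.0, 502.2701536631175, 197.5669191198989], [0.0, 0.0, 1.0]] [[-0.839, 0.396, -0.372, 0.977], [0.543, 0.596, -0.591, 0.694], [-0.012, -0.699, -0.715, 0.877], [0.0, 0.0, 0.0, 1.0]]
0.1 [0.24187178 0.49347409 0.23048262] [ 9.74135036e-01 -2.25965046e-01 -1.43253134e-04  8.41985468e-04] 0.9967866573289366
```

View pics/top0.png

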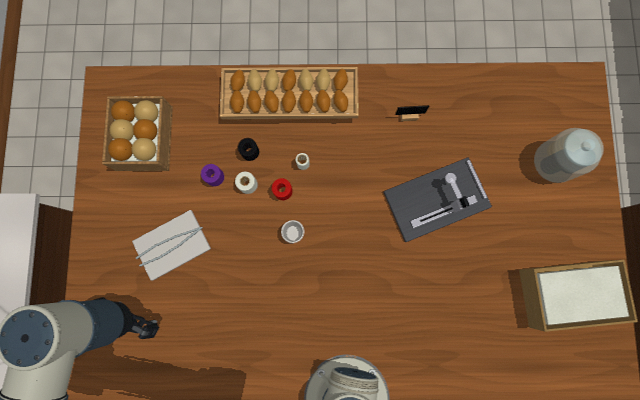

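View pics/scene0.png

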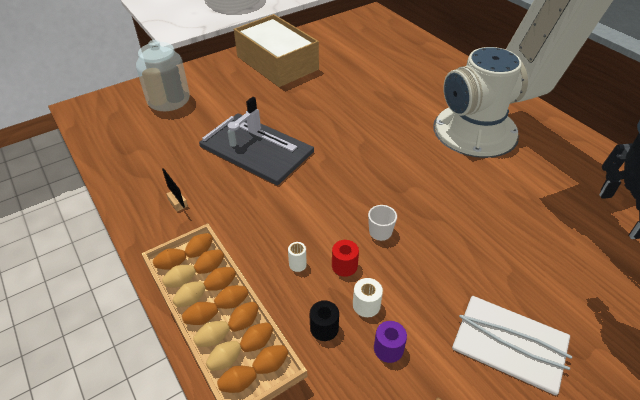

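Candidates for the full roll (top view): white thick (246,182), used, thinner (302,161), cup (292,232), black (248,149), purple (212,175), red (282,189). I choose the white one at (246,182); it is at (368,297) in the scene view. The holder is at (437,200), with its tear bar on the right, at (477,180).

Run:
```python
from h import *
d=load('top0'); im=d['img']; 
def big(m,roi):
    z=np.zeros_like(m); a,b,c,e=roi; z[b:e,a:c]=m[b:e,a:c]
    cs,_=cv2.findContours(z,cv2.RETR_EXTERNAL,cv2.CHAIN_APPROX_NONE); return max(cs,key=cv2.contourArea)
hsv=cv2.cvtColor(im,cv2.COLOR_RGB2HSV)
plate=((hsv[:,:,1]<90)|(im[:,:,2]>im[:,:,0])).astype(np.uint8)*255
c=big(plate,(370,145,505,255))
P=np.array([ray(d,*p[0],.018)[:2] for p in c],np.float32)
r=cv2.minAreaRect(P); print('plate',r, cv2.boxPoints(r))
white=((hsv[:,:,1]<70)&(hsv[:,:,2]>130)).astype(np.uint8)*255
for n,roi in(('full',(228,165,266,200)),('used',(290,148,315,172)),('cup',(275,215,310,248))):
    c=big(white,roi); (u,v),R=cv2.minEnclosingCircle(c); print(n,u,v,R,ray(d,u,v,.057))
s=load('scene0')['img']
a=cv2.resize(im[140:250,375:500],None,fx=3.2,fy=3.2,interpolation=2)
b=cv2.resize(s[85:190,190:320],None,fx=3.1,fy=3.35,interpolation=2)[:352]
e=cv2.resize(im[145:215,220:320],None,fx=4,fy=4,interpolation=2);f=cv2.resize(s[230:330,325:425],None,fx=2.8,fy=2.8,interpolation=2)
cv2.imwrite('pics/c1.png',np.vstack([np.hstack([a,b[:a.shape[0],:395]]),np.hstack([e,f,np.zeros((280,115,3),np.uint8)])])[:600,:,::-1])
```

```text
plate ((0.5484073758125305, -0.26814910769462585), (0.15913328528404236, 0.27233195304870605), 21.661598205566406) [[ 0.42419758 -0.1709691 ]
 [ 0.5247218  -0.42406902]
 [ 0.6726172  -0.36532912]
 [ 0.57209295 -0.1122292 ]]
full 245.5 182.5 11.510964393615723 [0.59152783 0.2795444  0.057     ]
used 302.5 160.5 7.905794143676758 [0.6544304  0.11834231 0.057     ]
cup 292.3020324707031 231.21066284179688 11.516302108764648 [0.45292608 0.14592739 0.057     ]
```

View pics/c1.png

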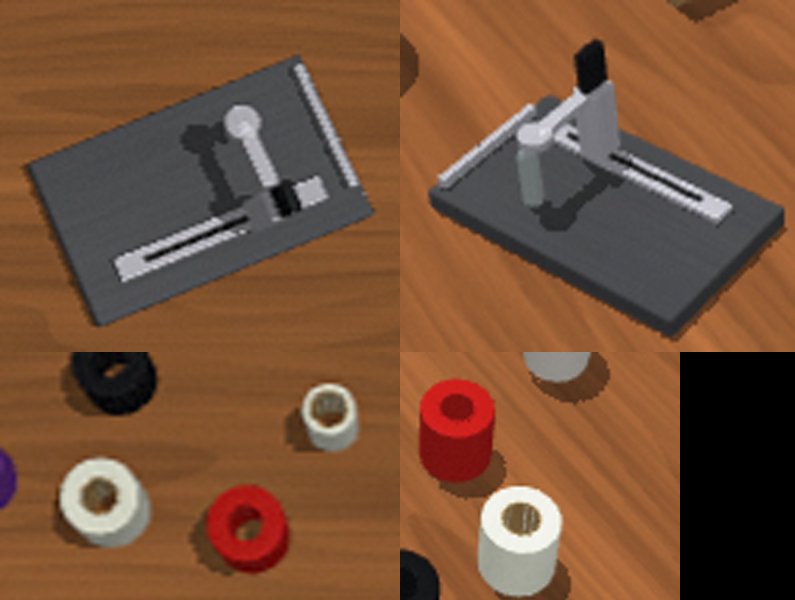

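The close crop confirms the choice: the white thick roll has its top-ring centre at about (245,180.8) in the top view and (368.2,289.6) in the scene view. The fin top is at about (464.7,199) in the top view and (252,98.4) in the scene view. The plate rectangle fits its stated 160x270 size, with yaw 21.7°.

```bash
cat >> h.py <<'E'
from scipy.spatial.transform import Rotation as Ro
C=np.array([.5484,-.2681]); YAW=np.deg2rad(21.66)
def H(x,y): return C+np.array([[np.cos(YAW),-np.sin(YAW)],[np.sin(YAW),np.cos(YAW)]])@[x,y]
def plan(p,yaw=None,n=None):
    """rows to reach tcp p, pointing down, tool y at world angle yaw (mod pi unless given far)"""
    s=manip.sense(); R=Ro.from_quat(s['eef_rot']); q=np.array(s['position']); y=R.apply([0,1,0]); cur=np.arctan2(y[1],y[0])
    if yaw is None: yaw=cur
    dy=yaw-cur; d=np.array(p)-q
    n=n or int(max(np.ceil(np.linalg.norm(d)/.0405),np.ceil(abs(dy)/.122),1))
    print('at',q.round(4),'yaw',round(np.rad2deg(cur),1),'rows',n,'twist z',round(-dy/n,4))
    for i in range(n): print((Ro.from_euler('z',dy*i/n)*R).inv().apply(d/n).round(4).tolist(),end=' ' if i%5<4 else '\n')
    print()
E
python3 - <<'E'
from h import *
t=load('top0');s=load('scene0')
print('roll',ray(t,245,180.8,.057),ray(s,368.2,289.6,.057))
for n,d,roi in(('t',t,(445,185,480,210)),('s',s,(240,90,265,120))):
    a,b,c,e=roi; m=(d['img'].max(2)<40).astype(np.uint8); z=np.zeros_like(m); z[b:e,a:c]=m[b:e,a:c]
    k,l,st,ce=cv2.connectedComponentsWithStats(z); i=1+st[1:,4].argmax(); print(n,st[i],ce[i])
    print(ray(d,*ce[i],.1145))
print(ray(t,464.7,199.2,.1245),ray(s,252,98.4,.1245))
print('fin home',H(-.04,-.05),H(-.04,-.02),'open',H(-.04,.05),'spindle',H(.035,-.05), 'disc', ray(t,375+242/3.2,140+122/3.2,.089))
w=H(-.04,-.05); plan([*H(-.04,-.04),.20],np.deg2rad(-116.1-132.2))
E
```

```text
roll [0.59644249 0.2810832  0.057     ] [0.59562856 0.28434255 0.057     ]
t [460 197   9  11  63] [463.74603175 201.65079365]
[ 0.52461099 -0.31623036  0.1145    ]
s [247  97  10  16 110] [251.15454545 104.56363636]
[ 0.52935258 -0.30812968  0.1145    ]
[ 0.52964156 -0.31623185  0.1245    ] [ 0.52046776 -0.31803426  0.1245    ]
fin home [ 0.52967928 -0.32933344] [ 0.51860634 -0.30145173] open [ 0.49276948 -0.2363944 ] spindle [ 0.59938357 -0.30165109] disc [ 0.59413812 -0.29117355  0.089     ]
at [0.2419 0.4935 0.2305] yaw -116.1 rows 22 twist z 0.1049
[0.0279, 0.0275, 0.0014] [0.0306, 0.0244, 0.0014] [0.033, 0.0211, 0.0014] [0.035, 0.0175, 0.0014] [0.0367, 0.0138, 0.0014]
[0.0379, 0.0099, 0.0014] [0.0387, 0.0058, 0.0014] [0.0391, 0.0018, 0.0014] [0.0391, -0.0024, 0.0014] [0.0386, -0.0064, 0.0014]
[0.0378, -0.0104, 0.0014] [0.0365, -0.0143, 0.0014] [0.0348, -0.0181, 0.0014] [0.0327, -0.0216, 0.0014] [0.0302, -0.0249, 0.0013]
[0.0275, -0.0279, 0.0013] [0.0244, -0.0307, 0.0013] [0.021, -0.033, 0.0013] [0.0175, -0.0351, 0.0013] [0.0137, -0.0367, 0.0013]
[0.0098, -0.0379, 0.0013] [0.0058, -0.0387, 0.0013]
```

>>> {"name": "step_arm", "arguments": {"rows": [{"dp": [0.028, 0.0275, 0.001], "twist": [0, 0, 0.105], "jaw": -1}, {"dp": [0.0305, 0.0245, 0.001], "twist": [0, 0, 0.105], "jaw": -1}, {"dp": [0.033, 0.021, 0.001], "twist": [0, 0, 0.105], "jaw": -1}, {"dp": [0.035, 0.0175, 0.001], "twist": [0, 0, 0.105], "jaw": -1}, {"dp": [0.0365, 0.014, 0.001], "twist": [0, 0, 0.105], "jaw": -1}]}}

```text
time: 0.52
position: [0.3064, 0.3071, 0.2259]
eef_rot: [0.881, -0.473, -0.0, 0.0]
ft_force: [0.1, -0.0, 0.3]
finger_gap: 0.998
gripper_force: 0.0
```

>>> {"name": "step_arm", "arguments": {"rows": [{"dp": [0.038, 0.01, 0.001], "twist": [0, 0, 0.105], "jaw": -1}, {"dp": [0.0385, 0.006, 0.001], "twist": [0, 0, 0.105], "jaw": -1}, {"dp": [0.039, 0.002, 0.001], "twist": [0, 0, 0.105], "jaw": -1}, {"dp": [0.039, -0.0025, 0.001], "twist": [0, 0, 0.105], "jaw": -1}, {"dp": [0.0385, -0.0065, 0.001], "twist": [0, 0, 0.105], "jaw": -1}]}}

```text
time: 0.93
position: [0.3702, 0.1224, 0.2212]
eef_rot: [0.728, -0.685, -0.0, -0.0]
ft_force: [1.3, -0.3, 0.5]
finger_gap: 1.0
gripper_force: 0.0
```

>>> {"name": "step_arm", "arguments": {"rows": [{"dp": [0.038, -0.0105, 0.001], "twist": [0, 0, 0.105], "jaw": -1}, {"dp": [0.0365, -0.0145, 0.001], "twist": [0, 0, 0.105], "jaw": -1}, {"dp": [0.035, -0.018, 0.001], "twist": [0, 0, 0.105], "jaw": -1}, {"dp": [0.0325, -0.0215, 0.001], "twist": [0, 0, 0.105], "jaw": -1}, {"dp": [0.03, -0.025, 0.001], "twist": [0, 0, 0.105], "jaw": -1}]}}

```text
time: 1.35
position: [0.4349, -0.0628, 0.2161]
eef_rot: [-0.525, 0.851, 0.0, -0.0]
ft_force: [0.6, 1.9, -0.3]
finger_gap: 0.998
gripper_force: 0.0
```

>>> {"name": "step_arm", "arguments": {"rows": [{"dp": [0.0275, -0.028, 0.001], "twist": [0, 0, 0.105], "jaw": -1}, {"dp": [0.0245, -0.0305, 0.001], "twist": [0, 0, 0.105], "jaw": -1}, {"dp": [0.021, -0.033, 0.001], "twist": [0, 0, 0.105], "jaw": -1}, {"dp": [0.0175, -0.035, 0.001], "twist": [0, 0, 0.105], "jaw": -1}, {"dp": [0.0135, -0.0365, 0.001], "twist": [0, 0, 0.105], "jaw": -1}]}}

```text
time: 1.77
position: [0.4989, -0.2476, 0.2107]
eef_rot: [-0.286, 0.958, 0.0, -0.0]
ft_force: [0.8, 1.2, 0.1]
finger_gap: 0.997
gripper_force: 0.0
```

>>> {"name": "step_arm", "arguments": {"rows": [{"dp": [0.01, -0.038, 0.001], "twist": [0, 0, 0.105], "jaw": -1}, {"dp": [0.006, -0.0385, 0.001], "twist": [0, 0, 0.105], "jaw": -1}, {"dp": [0, 0, 0], "twist": [0, 0, 0], "jaw": -1}]}}

```text
time: 2.02
position: [0.5241, -0.3248, 0.2059]
eef_rot: [-0.182, 0.983, 0.001, -0.002]
ft_force: [-1.1, 1.9, -0.7]
finger_gap: 1.001
gripper_force: 0.0
```

Run:
```python
from h import *
s=manip.sense(); print(s['time'],s['joint_positions'],s['eef_rot'])
plan([.525,-.317,.098],np.deg2rad(-68.34+180 if 0 else 111.66),n=4)
for n in('top','scene'): shot(n,n+'1')
a=load('scene1')['img'][60:200,170:340]; cv2.imwrite('pics/c2.png',cv2.resize(a,None,fx=4,fy=4)[:,:,::-1])
```

```text
2.0167 [-3.01050297e-01  3.98860822e-01  2.48013234e-01  1.06633008e-03
 -1.42441057e+00 -9.04101848e-01] [-1.81882505e-01  9.83317598e-01  5.71090115e-04 -2.22010659e-03]
at [ 0.5241 -0.3248  0.2059] yaw 111.0 rows 4 twist z -0.0031
[-0.001, 0.0017, 0.027] [-0.001, 0.0017, 0.027] [-0.001, 0.0017, 0.027] [-0.001, 0.0017, 0.027]
```

View pics/c2.png

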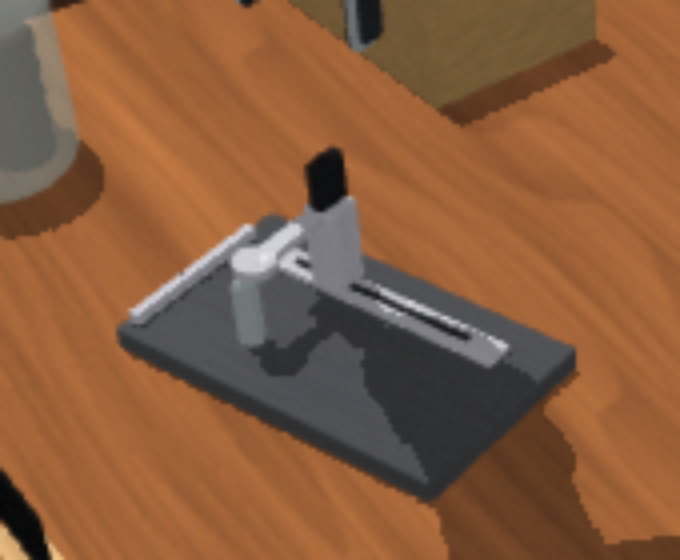

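The crop shows the fin free at (327,180), i.e. (252,105) in the full scene view. The gripper is above it and clear.

>>> {"name": "step_arm", "arguments": {"rows": [{"dp": [-0.001, 0.0015, 0.027], "twist": [0, 0, -0.003], "jaw": -1}, {"dp": [-0.001, 0.0015, 0.027], "twist": [0, 0, -0.003], "jaw": -1}, {"dp": [-0.001, 0.0015, 0.027], "twist": [0, 0, -0.003], "jaw": -1}, {"dp": [-0.001, 0.0015, 0.026], "twist": [0, 0, -0.003], "jaw": -1}, {"dp": [0, 0, 0], "twist": [0, 0, 0], "jaw": -1}]}}

```text
time: 2.53
position: [0.5222, -0.3093, 0.097]
eef_rot: [-0.193, 0.981, 0.003, -0.004]
ft_force: [-0.8, 0.3, -0.7]
finger_gap: 0.999
gripper_force: 0.0
```

>>> {"name": "step_arm", "arguments": {"rows": [{"dp": [0, 0, 0], "twist": [0, 0, 0], "jaw": 1}, {"dp": [0, 0, 0], "twist": [0, 0, 0], "jaw": 1}, {"dp": [0, 0, 0], "twist": [0, 0, 0], "jaw": 1}, {"dp": [0, 0, 0], "twist": [0, 0, 0], "jaw": 1}, {"dp": [0, 0, 0], "twist": [0, 0, 0], "jaw": 1}], "newtons": 30}}

```text
time: 2.95
position: [0.5262, -0.3129, 0.1037]
eef_rot: [-0.193, 0.981, -0.001, 0.001]
ft_force: [0.0, -0.0, -0.1]
finger_gap: 0.295
gripper_force: 0.0
```

>>> {"name": "step_arm", "arguments": {"rows": [{"dp": [0, 0, 0], "twist": [0, 0, 0], "jaw": 1}, {"dp": [0, 0, 0], "twist": [0, 0, 0], "jaw": 1}, {"dp": [0, 0, 0], "twist": [0, 0, 0], "jaw": 1}]}}

```text
time: 3.2
position: [0.5263, -0.3133, 0.1036]
eef_rot: [-0.193, 0.981, -0.001, 0.001]
ft_force: [0.1, -1.0, 5.9]
finger_gap: 0.134
gripper_force: 33.0
```

Run:
```python
from h import *
q=manip.sense()['position'][:2]-H(-.04,-.05); a=np.array([-np.sin(YAW),np.cos(YAW)]); print('q est',q@a,'lateral',q@[a[1],-a[0]])
e=.102-q@a; p=manip.sense()['position'][:2]+a*e; plan([*p,manip.sense()['position'][2]],n=5)
```

```text
q est 0.016153231079888974 lateral 0.002771731664183249
at [ 0.5263 -0.3133  0.1036] yaw 112.2 rows 5 twist z -0.0
[-0.0002, 0.0172, -0.0] [-0.0002, 0.0172, -0.0] [-0.0002, 0.0172, -0.0] [-0.0002, 0.0172, -0.0] [-0.0002, 0.0172, -0.0]
```

>>> {"name": "step_arm", "arguments": {"rows": [{"dp": [0, 0.014, 0], "twist": [0, 0, 0], "jaw": 1}, {"dp": [0, 0.016, 0], "twist": [0, 0, 0], "jaw": 1}, {"dp": [0, 0.016, 0], "twist": [0, 0, 0], "jaw": 1}, {"dp": [0, 0.016, 0], "twist": [0, 0, 0], "jaw": 1}, {"dp": [0, 0.014, 0], "twist": [0, 0, 0], "jaw": 1}]}}

```text
time: 3.62
position: [0.4979, -0.2425, 0.1036]
eef_rot: [-0.193, 0.981, -0.001, 0.002]
ft_force: [2.0, -2.6, 4.8]
finger_gap: 0.134
gripper_force: 32.8
```

>>> {"name": "step_arm", "arguments": {"rows": [{"dp": [0, 0.004, 0], "twist": [0, 0, 0], "jaw": 1}, {"dp": [0, 0.002, 0], "twist": [0, 0, 0], "jaw": 1}, {"dp": [0, 0, 0], "twist": [0, 0, 0], "jaw": 1}, {"dp": [0, 0, 0], "twist": [0, 0, 0], "jaw": 1}]}}

```text
time: 3.95
position: [0.4956, -0.2368, 0.1036]
eef_rot: [-0.193, 0.981, -0.0, 0.001]
ft_force: [1.2, 3.1, 10.0]
finger_gap: 0.135
gripper_force: 33.7
```

>>> {"name": "step_arm", "arguments": {"rows": [{"dp": [0, 0.002, 0], "twist": [0, 0, 0], "jaw": 1}, {"dp": [0, 0.002, 0], "twist": [0, 0, 0], "jaw": 1}, {"dp": [0, 0, 0], "twist": [0, 0, 0], "jaw": 1}]}}

```text
time: 4.2
position: [0.4951, -0.2355, 0.1036]
eef_rot: [-0.193, 0.981, -0.002, 0.002]
ft_force: [3.8, -6.6, 3.9]
finger_gap: 0.131
gripper_force: 32.7
```

>>> {"name": "step_arm", "arguments": {"rows": [{"dp": [0, 0.002, 0], "twist": [0, 0, 0], "jaw": 1}, {"dp": [0, 0, 0], "twist": [0, 0, 0], "jaw": 1}, {"dp": [0, 0, 0], "twist": [0, 0, 0], "jaw": 1}]}}

```text
time: 4.45
position: [0.4951, -0.2354, 0.1036]
eef_rot: [-0.193, 0.981, -0.004, 0.002]
ft_force: [7.2, -14.9, -0.8]
finger_gap: 0.132
gripper_force: 32.4
```

End stop felt: the arm stays put and the force climbs to about 16 N. I release, rise and head for the roll.

>>> {"name": "step_arm", "arguments": {"rows": [{"dp": [0, 0, 0], "twist": [0, 0, 0], "jaw": -1}, {"dp": [0, 0, 0], "twist": [0, 0, 0], "jaw": -1}, {"dp": [0, 0, 0], "twist": [0, 0, 0], "jaw": -1}, {"dp": [0, 0, 0], "twist": [0, 0, 0], "jaw": -1}, {"dp": [0, 0, -0.02], "twist": [0, 0, 0], "jaw": -1}]}}

```text
time: 4.87
position: [0.4895, -0.2298, 0.1183]
eef_rot: [-0.192, 0.981, 0.002, -0.004]
ft_force: [-0.4, -0.6, 0.2]
finger_gap: 0.836
gripper_force: 0.0
```

>>> {"name": "step_arm", "arguments": {"rows": [{"dp": [0, 0, -0.035], "twist": [0, 0, 0], "jaw": -1}, {"dp": [0, 0, -0.035], "twist": [0, 0, 0], "jaw": -1}, {"dp": [0, 0, 0], "twist": [0, 0, 0], "jaw": -1}]}}

```text
time: 5.12
position: [0.4953, -0.2326, 0.1996]
eef_rot: [-0.193, 0.981, -0.003, 0.005]
ft_force: [1.7, -1.2, 1.1]
finger_gap: 1.004
gripper_force: 0.0
```

Run:
```python
from h import *
plan([.596,.2825,.17],np.deg2rad(135))
d=shot('scene','s3');cv2.imwrite('pics/c3.png',cv2.resize(d['img'][60:200,170:340],None,fx=4,fy=4)[:,:,::-1])
```

```text
at [ 0.4953 -0.2326  0.1996] yaw 112.3 rows 13 twist z -0.0305
[-0.0222, 0.0337, 0.0022] [-0.0232, 0.0331, 0.0022] [-0.0242, 0.0323, 0.0022] [-0.0252, 0.0316, 0.0022] [-0.0261, 0.0308, 0.0022]
[-0.027, 0.03, 0.0022] [-0.0279, 0.0291, 0.0023] [-0.0288, 0.0283, 0.0023] [-0.0297, 0.0274, 0.0023] [-0.0305, 0.0265, 0.0023]
[-0.0313, 0.0255, 0.0023] [-0.032, 0.0246, 0.0023] [-0.0328, 0.0236, 0.0023]
```

View pics/c3.png

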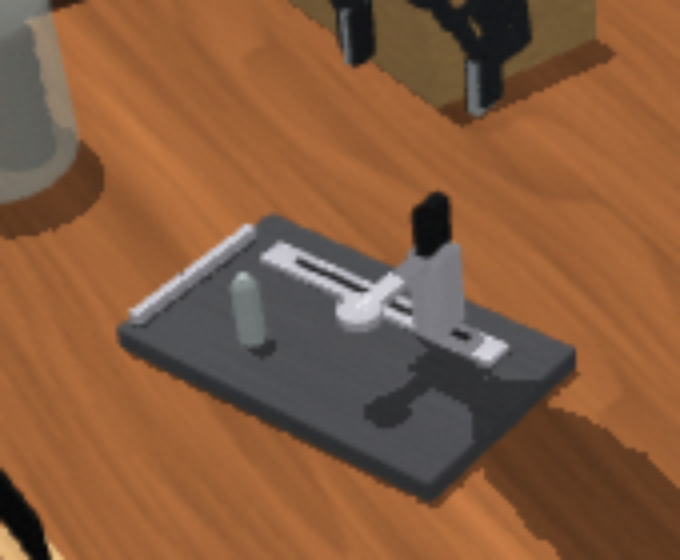

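The keeper stands open (fin at crop (432,225)), and the spindle is clear, with its tip at crop (241,274), i.e. scene (230.2,128.5).

>>> {"name": "step_arm", "arguments": {"rows": [{"dp": [-0.022, 0.0335, 0.002], "twist": [0, 0, -0.0305], "jaw": -1}, {"dp": [-0.023, 0.033, 0.002], "twist": [0, 0, -0.0305], "jaw": -1}, {"dp": [-0.024, 0.0325, 0.002], "twist": [0, 0, -0.0305], "jaw": -1}, {"dp": [-0.025, 0.0315, 0.002], "twist": [0, 0, -0.0305], "jaw": -1}, {"dp": [-0.026, 0.031, 0.002], "twist": [0, 0, -0.0305], "jaw": -1}]}}

```text
time: 5.58
position: [0.5296, -0.0314, 0.1813]
eef_rot: [-0.268, 0.964, 0.0, -0.001]
ft_force: [1.6, -0.1, 0.1]
finger_gap: 1.0
gripper_force: 0.0
```

>>> {"name": "step_arm", "arguments": {"rows": [{"dp": [-0.027, 0.03, 0.002], "twist": [0, 0, -0.0305], "jaw": -0.9}, {"dp": [-0.028, 0.029, 0.002], "twist": [0, 0, -0.0305], "jaw": -0.9}, {"dp": [-0.029, 0.0285, 0.002], "twist": [0, 0, -0.0305], "jaw": -0.9}, {"dp": [-0.0295, 0.0275, 0.002], "twist": [0, 0, -0.0305], "jaw": -0.9}, {"dp": [-0.0305, 0.0265, 0.002], "twist": [0, 0, -0.0305], "jaw": -0.9}]}}

```text
time: 6.0
position: [0.5683, 0.167, 0.1712]
eef_rot: [-0.34, 0.94, 0.0, -0.001]
ft_force: [1.0, 0.1, -0.6]
finger_gap: 0.952
gripper_force: 0.0
```

>>> {"name": "step_arm", "arguments": {"rows": [{"dp": [-0.0315, 0.0255, 0.002], "twist": [0, 0, -0.0305], "jaw": -0.9}, {"dp": [-0.032, 0.0245, 0.002], "twist": [0, 0, -0.0305], "jaw": -0.9}, {"dp": [-0.0325, 0.0235, 0.002], "twist": [0, 0, -0.0305], "jaw": -0.9}, {"dp": [0, 0, 0], "twist": [0, 0, 0], "jaw": -0.9}, {"dp": [0, 0, 0], "twist": [0, 0, 0], "jaw": -0.9}]}}

```text
time: 6.42
position: [0.5913, 0.2856, 0.1636]
eef_rot: [-0.384, 0.924, -0.0, -0.002]
ft_force: [-0.4, -0.7, -0.4]
finger_gap: 0.952
gripper_force: 0.0
```

Run:
```python
from h import *
plan([.596,.2825,.022],np.deg2rad(135),n=5)
d=shot('scene','s4');cv2.imwrite('pics/c4.png',cv2.resize(d['img'][200:350,270:440],None,fx=4,fy=4)[:,:,::-1])
```

```text
at [0.5913 0.2856 0.1636] yaw 135.1 rows 5 twist z 0.0004
[-0.0003, -0.0011, 0.0283] [-0.0003, -0.0011, 0.0283] [-0.0003, -0.0011, 0.0283] [-0.0003, -0.0011, 0.0283] [-0.0003, -0.0011, 0.0283]
```

View pics/c4.png

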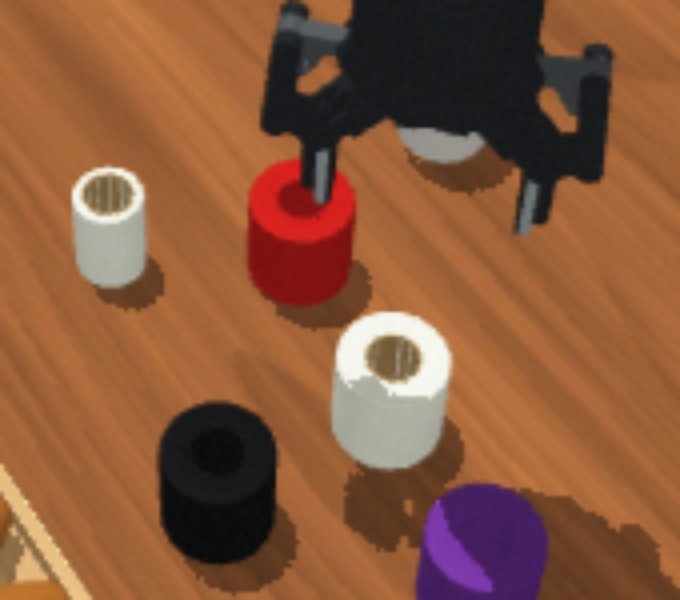

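The view shows the white full roll with its bore at crop (393,357), scene (368.2,289.2). The fingers are above it, tips at crop (320,200) and (522,233), and the neighbours are clear of the descent.

Run:
```python
from h import *
s=load('s4'); print('roll',ray(s,368.2,289.25,.057),'tips mid',ray(s,375.2,254.1,.174), 'proj tcp', proj(s,np.array([.5913,.2856,.174])))
print('spindle tip',ray(s,230.2,128.7,.070),H(.035,-.05))
```

```text
roll [0.5951407  0.28370305 0.057     ] tips mid [0.59475588 0.29056235 0.174     ] proj tcp [375.01780238 251.38444508]
spindle tip [ 0.59921783 -0.3020358   0.07      ] [ 0.59938357 -0.30165109]
```

>>> {"name": "step_arm", "arguments": {"rows": [{"dp": [0, -0.001, 0.028], "twist": [0, 0, 0], "jaw": -0.9}, {"dp": [0, -0.001, 0.028], "twist": [0, 0, 0], "jaw": -0.9}, {"dp": [0, -0.001, 0.028], "twist": [0, 0, 0], "jaw": -0.9}, {"dp": [0, -0.001, 0.028], "twist": [0, 0, 0], "jaw": -0.9}, {"dp": [0, -0.001, 0.026], "twist": [0, 0, 0], "jaw": -0.9}]}}

```text
time: 6.88
position: [0.5954, 0.2783, 0.027]
eef_rot: [-0.381, 0.924, 0.0, -0.0]
ft_force: [-1.0, -0.1, -0.1]
finger_gap: 0.945
gripper_force: 0.0
```

>>> {"name": "step_arm", "arguments": {"rows": [{"dp": [0, 0, 0], "twist": [0, 0, 0], "jaw": -0.9}, {"dp": [0, 0, 0], "twist": [0, 0, 0], "jaw": 0.6}, {"dp": [0, 0, 0], "twist": [0, 0, 0], "jaw": 0.6}, {"dp": [0, 0, 0], "twist": [0, 0, 0], "jaw": 0.6}, {"dp": [0, 0, 0], "twist": [0, 0, 0], "jaw": 0.6}], "newtons": 20}}

```text
time: 7.3
position: [0.5973, 0.2806, 0.0309]
eef_rot: [-0.382, 0.924, 0.0, 0.002]
ft_force: [-0.5, -0.7, 4.4]
finger_gap: 0.649
gripper_force: 22.1
```

Roll gripped at gap 0.65 (55 mm), though a bit high. I open, go 15 mm lower, turn 90° and squeeze again to centre the roll both ways.

>>> {"name": "step_arm", "arguments": {"rows": [{"dp": [0, 0, 0], "twist": [0, 0, 0], "jaw": -0.65}, {"dp": [0, 0, 0], "twist": [0, 0, 0], "jaw": -0.65}, {"dp": [0, 0, 0.008], "twist": [0, 0, 0], "jaw": -0.65}, {"dp": [0, 0, 0.007], "twist": [0, 0, -0.085], "jaw": -0.65}, {"dp": [0, 0, 0], "twist": [0, 0, -0.121], "jaw": -0.65}]}}

```text
time: 7.72
position: [0.5947, 0.2795, 0.011]
eef_rot: [-0.477, 0.879, 0.0, -0.002]
ft_force: [-0.7, -0.6, -0.3]
finger_gap: 0.824
gripper_force: 0.0
```

>>> {"name": "step_arm", "arguments": {"rows": [{"dp": [0, 0, 0], "twist": [0, 0, -0.121], "jaw": -0.65}, {"dp": [0, 0, 0], "twist": [0, 0, -0.121], "jaw": -0.65}, {"dp": [0, 0, 0], "twist": [0, 0, -0.121], "jaw": -0.65}, {"dp": [0, 0, 0], "twist": [0, 0, -0.121], "jaw": -0.65}, {"dp": [0, 0, 0], "twist": [0, 0, -0.121], "jaw": -0.65}]}}

```text
time: 8.13
position: [0.5956, 0.28, 0.0124]
eef_rot: [0.718, -0.696, -0.0, 0.0]
ft_force: [0.5, 0.6, -0.3]
finger_gap: 0.826
gripper_force: 0.0
```

>>> {"name": "step_arm", "arguments": {"rows": [{"dp": [0, 0, 0], "twist": [0, 0, -0.121], "jaw": -0.65}, {"dp": [0, 0, 0], "twist": [0, 0, -0.121], "jaw": -0.65}, {"dp": [0, 0, 0], "twist": [0, 0, -0.121], "jaw": -0.65}, {"dp": [0, 0, 0], "twist": [0, 0, -0.121], "jaw": -0.65}, {"dp": [0, 0, 0], "twist": [0, 0, -0.121], "jaw": -0.65}]}}

```text
time: 8.55
position: [0.5956, 0.2799, 0.0124]
eef_rot: [0.893, -0.451, -0.0, 0.0]
ft_force: [0.2, 0.2, -0.2]
finger_gap: 0.823
gripper_force: 0.0
```

>>> {"name": "step_arm", "arguments": {"rows": [{"dp": [0, 0, 0], "twist": [0, 0, -0.05], "jaw": -0.65}, {"dp": [0, 0, 0], "twist": [0, 0, 0], "jaw": -0.65}, {"dp": [0, 0, 0], "twist": [0, 0, 0], "jaw": -0.65}]}}

```text
time: 8.8
position: [0.5957, 0.28, 0.0127]
eef_rot: [0.902, -0.432, -0.0, 0.0]
ft_force: [0.8, -0.7, 0.2]
finger_gap: 0.824
gripper_force: 0.0
```

>>> {"name": "step_arm", "arguments": {"rows": [{"dp": [0, 0, 0], "twist": [0, 0, 0], "jaw": 0.6}, {"dp": [0, 0, 0], "twist": [0, 0, 0], "jaw": 0.6}, {"dp": [0, 0, 0], "twist": [0, 0, 0], "jaw": 0.6}, {"dp": [0, 0, 0], "twist": [0, 0, 0], "jaw": 0.6}, {"dp": [0, 0, 0], "twist": [0, 0, 0], "jaw": 0.6}], "newtons": 40}}

```text
time: 9.22
position: [0.5963, 0.2804, 0.0136]
eef_rot: [0.902, -0.431, 0.0, -0.001]
ft_force: [0.8, 1.0, 3.0]
finger_gap: 0.647
gripper_force: 42.8
```

>>> {"name": "step_arm", "arguments": {"rows": [{"dp": [0, 0, 0], "twist": [0, 0, 0], "jaw": 0.6}, {"dp": [0, 0, -0.02], "twist": [0, 0, 0], "jaw": 0.6}, {"dp": [0, 0, -0.04], "twist": [0, 0, 0], "jaw": 0.6}, {"dp": [0, 0, -0.04], "twist": [0, 0, 0], "jaw": 0.6}, {"dp": [0, 0, -0.04], "twist": [0, 0, 0], "jaw": 0.6}]}}

```text
time: 9.63
position: [0.5946, 0.2792, 0.1534]
eef_rot: [0.902, -0.431, -0.001, 0.002]
ft_force: [0.8, 0.7, -2.3]
finger_gap: 0.644
gripper_force: 43.1
```

Run:
```python
from h import *
plan([.5993,-.3018,.155],np.deg2rad(201.66-360))
```

```text
at [0.5946 0.2792 0.1534] yaw -141.1 rows 15 twist z 0.0201
[0.0303, 0.0241, -0.0] [0.0308, 0.0235, -0.0] [0.0313, 0.0229, -0.0] [0.0317, 0.0222, -0.0] [0.0322, 0.0216, -0.0]
[0.0326, 0.0209, -0.0] [0.033, 0.0203, -0.0] [0.0334, 0.0196, -0.0] [0.0338, 0.0189, -0.0001] [0.0342, 0.0182, -0.0001]
[0.0345, 0.0176, -0.0001] [0.0349, 0.0169, -0.0001] [0.0352, 0.0162, -0.0001] [0.0355, 0.0154, -0.0001] [0.0358, 0.0147, -0.0001]
```

>>> {"name": "step_arm", "arguments": {"rows": [{"dp": [0.0305, 0.024, 0], "twist": [0, 0, 0.02], "jaw": 0.6}, {"dp": [0.031, 0.0235, 0], "twist": [0, 0, 0.02], "jaw": 0.6}, {"dp": [0.0315, 0.023, 0], "twist": [0, 0, 0.02], "jaw": 0.6}, {"dp": [0.032, 0.022, 0], "twist": [0, 0, 0.02], "jaw": 0.6}, {"dp": [0.032, 0.0215, 0], "twist": [0, 0, 0.02], "jaw": 0.6}]}}

```text
time: 10.05
position: [0.5967, 0.0841, 0.1522]
eef_rot: [0.879, -0.476, -0.001, 0.001]
ft_force: [0.4, -0.3, -1.7]
finger_gap: 0.648
gripper_force: 43.3
```

>>> {"name": "step_arm", "arguments": {"rows": [{"dp": [0.0325, 0.021, 0], "twist": [0, 0, 0.02], "jaw": 0.6}, {"dp": [0.033, 0.0205, 0], "twist": [0, 0, 0.02], "jaw": 0.6}, {"dp": [0.0335, 0.0195, 0], "twist": [0, 0, 0.02], "jaw": 0.6}, {"dp": [0.034, 0.019, 0], "twist": [0, 0, 0.02], "jaw": 0.6}, {"dp": [0.034, 0.018, 0], "twist": [0, 0, 0.02], "jaw": 0.6}]}}

```text
time: 10.47
position: [0.5984, -0.1094, 0.1522]
eef_rot: [0.854, -0.52, -0.001, 0.001]
ft_force: [0.3, 1.2, -2.3]
finger_gap: 0.644
gripper_force: 43.3
```

>>> {"name": "step_arm", "arguments": {"rows": [{"dp": [0.0345, 0.0175, 0], "twist": [0, 0, 0.02], "jaw": 0.6}, {"dp": [0.035, 0.017, 0], "twist": [0, 0, 0.02], "jaw": 0.6}, {"dp": [0.035, 0.016, 0], "twist": [0, 0, 0.02], "jaw": 0.6}, {"dp": [0.02, 0.009, 0], "twist": [0, 0, 0.02], "jaw": 0.6}, {"dp": [0.008, 0.003, 0], "twist": [0, 0, 0.02], "jaw": 0.6}]}}

```text
time: 10.88
position: [0.5994, -0.2575, 0.1515]
eef_rot: [0.826, -0.563, -0.002, 0.001]
ft_force: [0.4, 0.4, -1.8]
finger_gap: 0.648
gripper_force: 43.3
```

>>> {"name": "step_arm", "arguments": {"rows": [{"dp": [0, 0, 0], "twist": [0, 0, 0], "jaw": 0.6}, {"dp": [0, 0, 0], "twist": [0, 0, 0], "jaw": 0.6}, {"dp": [0, 0, 0], "twist": [0, 0, 0], "jaw": 0.6}]}}

```text
time: 11.13
position: [0.601, -0.253, 0.1527]
eef_rot: [0.828, -0.561, -0.001, -0.0]
ft_force: [-0.4, 0.1, -2.4]
finger_gap: 0.646
gripper_force: 43.2
```

Run:
```python
from h import *
s=manip.sense();plan([.5993,-.3018,.100],np.deg2rad(201.66-360),n=4)
print(s['position'])
```

```text
at [ 0.601  -0.253   0.1527] yaw -158.2 rows 4 twist z 0.0007
[0.0112, 0.0049, 0.0132] [0.0112, 0.0049, 0.0132] [0.0112, 0.0049, 0.0132] [0.0112, 0.0049, 0.0132] 
[ 0.60104761 -0.25297325  0.15274905]
```

>>> {"name": "step_arm", "arguments": {"rows": [{"dp": [0.012, 0.005, 0.013], "twist": [0, 0, 0], "jaw": 0.6}, {"dp": [0.012, 0.005, 0.013], "twist": [0, 0, 0], "jaw": 0.6}, {"dp": [0.012, 0.005, 0.013], "twist": [0, 0, 0], "jaw": 0.6}, {"dp": [0.009, 0.004, 0.012], "twist": [0, 0, 0], "jaw": 0.6}, {"dp": [0, 0, 0], "twist": [0, 0, 0], "jaw": 0.6}]}}

```text
time: 11.55
position: [0.5977, -0.3044, 0.0973]
eef_rot: [0.827, -0.562, -0.004, 0.001]
ft_force: [0.3, 0.5, -4.2]
finger_gap: 0.65
gripper_force: 43.2
```

>>> {"name": "step_arm", "arguments": {"rows": [{"dp": [0, 0, 0], "twist": [0, 0, 0], "jaw": 0.6}, {"dp": [0, 0, 0], "twist": [0, 0, 0], "jaw": 0.6}, {"dp": [0, 0, 0], "twist": [0, 0, 0], "jaw": 0.6}, {"dp": [0, 0, 0], "twist": [0, 0, 0], "jaw": 0.6}]}}

```text
time: 11.88
position: [0.6008, -0.3029, 0.1032]
eef_rot: [0.828, -0.561, 0.001, -0.0]
ft_force: [-0.2, 0.0, -1.7]
finger_gap: 0.646
gripper_force: 43.2
```

Run:
```python
from h import *
plan([.5993,-.3018,.095],np.deg2rad(201.66-360),n=2)
d=shot('scene','s5');e=shot('top','t5')
cv2.imwrite('pics/c5.png',np.hstack([cv2.resize(d['img'][70:190,180:300],None,fx=4,fy=4),cv2.resize(e['img'][130:250,400:480],None,fx=4,fy=4)])[:,:,::-1])
```

```text
at [ 0.6008 -0.3029  0.1032] yaw -158.2 rows 2 twist z 0.001
[-0.0008, 0.0005, 0.0041] [-0.0008, 0.0005, 0.0041]
```

View pics/c5.png

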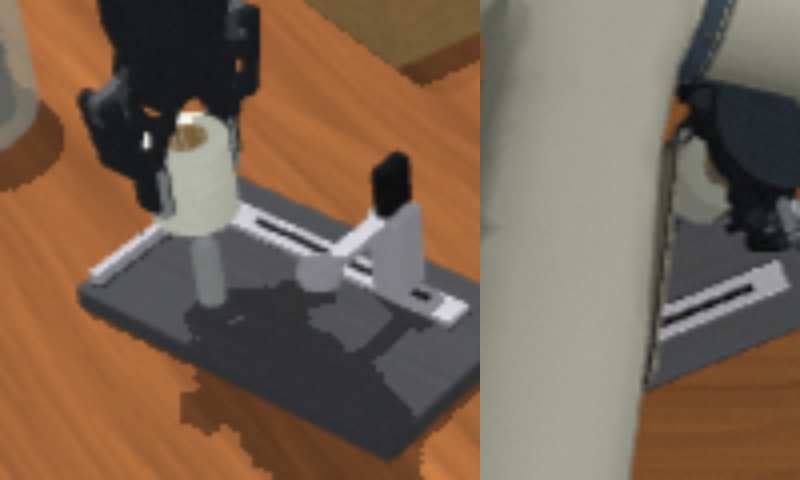

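The roll hangs over the spindle (roll underside at crop (200,222), spindle from (205,240) to (211,303)) and the keeper is still open. Next I check the alignment numerically.

Run:
```python
from h import *
d=load('s5'); im=d['img'].astype(int)
q=np.array([.6008,-.3029]); 
for z in(.09,.10): print('axis px',proj(d,np.array([*q,z])))
for v in(118,120,122,124): 
    r=im[v,180:300]; print(v,'roll white cols',180+np.where((r.min(1)>140)&(np.ptp(r,axis=1)<40))[0][[0,-1]])
for v in(132,136,140,143):
    print(v,[(180+i,tuple(im[v,180+i])) for i in range(44,60)] if v==136 else '', proj(d,np.array([*H(.035,-.05),.03])) )
print('spindle px z',[proj(d,np.array([*H(.035,-.05),z])).round(1) for z in(.02,.04,.06)])
```

```text
axis px [228.48911283 122.5453378 ]
axis px [227.97316328 119.39693138]
118 roll white cols [223 238]
120 roll white cols [224 240]
122 roll white cols [224 244]
124 roll white cols [219 273]
132  [232.15852807 140.78745261]
136 [(224, (np.int64(85), np.int64(86), np.int64(90))), (225, (np.int64(85), np.int64(86), np.int64(89))), (226, (np.int64(85), np.int64(86), np.int64(89))), (227, (np.int64(83), np.int64(84), np.int64(87))), (228, (np.int64(104), np.int64(109), np.int64(110))), (229, (np.int64(115), np.int64(122), np.int64(121))), (230, (np.int64(113), np.int64(120), np.int64(119))), (231, (np.int64(114), np.int64(120), np.int64(122))), (232, (np.int64(115), np.int64(122), np.int64(121))), (233, (np.int64(112), np.int64(120), np.int64(119))), (234, (np.int64(113), np.int64(119), np.int64(121))), (235, (np.int64(96), np.int64(101), np.int64(102))), (236, (np.int64(85), np.int64(88), np.int64(90))), (237, (np.int64(84), np.int64(87), np.int64(89))), (238, (np.int64(85), np.int64(87), np.int64(88))), (239, (np.int64(85), np.int64(84), np.int64(87)))] [232.15852807 140.78745261]
140  [232.15852807 140.78745261]
143  [232.15852807 140.78745261]
spindle px z [array([232.6, 143.7]), array([231.7, 137.8]), array([230.7, 131.8])]
```

>>> {"name": "step_arm", "arguments": {"rows": [{"dp": [-0.001, 0.001, 0.006], "twist": [0, 0, 0], "jaw": 0.6}, {"dp": [-0.0005, 0, 0.006], "twist": [0, 0, 0], "jaw": 0.6}, {"dp": [0, 0, 0.006], "twist": [0, 0, 0], "jaw": 0.6}, {"dp": [0, 0, 0.006], "twist": [0, 0, 0], "jaw": 0.6}, {"dp": [0, 0, 0.006], "twist": [0, 0, 0], "jaw": 0.6}]}}

```text
time: 12.4
position: [0.5985, -0.302, 0.0712]
eef_rot: [0.828, -0.561, -0.0, 0.0]
ft_force: [-0.4, 0.6, -1.5]
finger_gap: 0.647
gripper_force: 43.2
```

>>> {"name": "step_arm", "arguments": {"rows": [{"dp": [0, 0, 0], "twist": [0, 0, 0], "jaw": 0.6}, {"dp": [0, 0, 0], "twist": [0, 0, 0], "jaw": 0.6}, {"dp": [0, 0, 0], "twist": [0, 0, 0], "jaw": 0.6}]}}

```text
time: 12.65
position: [0.599, -0.3023, 0.0725]
eef_rot: [0.828, -0.561, 0.0, 0.0]
ft_force: [0.9, 0.5, -1.3]
finger_gap: 0.648
gripper_force: 43.2
```

No contact force, and the bore is on the pin.

>>> {"name": "step_arm", "arguments": {"rows": [{"dp": [0, 0, 0.007], "twist": [0, 0, 0], "jaw": 0.6}, {"dp": [0, 0, 0.008], "twist": [0, 0, 0], "jaw": 0.6}, {"dp": [0, 0, 0.008], "twist": [0, 0, 0], "jaw": 0.6}, {"dp": [0, 0, 0.008], "twist": [0, 0, 0], "jaw": 0.6}, {"dp": [0, 0, 0.005], "twist": [0, 0, 0], "jaw": 0.6}]}}

```text
time: 13.07
position: [0.598, -0.3018, 0.0344]
eef_rot: [0.828, -0.561, -0.001, 0.0]
ft_force: [-0.3, 0.6, -1.2]
finger_gap: 0.649
gripper_force: 43.3
```

>>> {"name": "step_arm", "arguments": {"rows": [{"dp": [0, 0, 0.002], "twist": [0, 0, 0], "jaw": 0.6}, {"dp": [0, 0, 0.001], "twist": [0, 0, 0], "jaw": 0.6}, {"dp": [0, 0, 0], "twist": [0, 0, 0], "jaw": 0.6}, {"dp": [0, 0, 0], "twist": [0, 0, 0], "jaw": 0.6}]}}

```text
time: 13.4
position: [0.5991, -0.3022, 0.0337]
eef_rot: [0.828, -0.561, 0.0, -0.0]
ft_force: [0.7, -0.5, -2.5]
finger_gap: 0.645
gripper_force: 43.2
```

>>> {"name": "step_arm", "arguments": {"rows": [{"dp": [0, 0, 0.001], "twist": [0, 0, 0], "jaw": 0.6}, {"dp": [0, 0, 0.001], "twist": [0, 0, 0], "jaw": 0.6}, {"dp": [0, 0, 0], "twist": [0, 0, 0], "jaw": 0.6}, {"dp": [0, 0, 0], "twist": [0, 0, 0], "jaw": 0.6}]}}

```text
time: 13.73
position: [0.5991, -0.3022, 0.0317]
eef_rot: [0.828, -0.561, 0.0, -0.0]
ft_force: [0.5, -1.8, -0.6]
finger_gap: 0.644
gripper_force: 43.3
```

>>> {"name": "step_arm", "arguments": {"rows": [{"dp": [0, 0, 0.001], "twist": [0, 0, 0], "jaw": 0.6}, {"dp": [0, 0, 0], "twist": [0, 0, 0], "jaw": 0.6}, {"dp": [0, 0, 0], "twist": [0, 0, 0], "jaw": 0.6}]}}

```text
time: 13.98
position: [0.5991, -0.3023, 0.0316]
eef_rot: [0.828, -0.561, 0.001, -0.0]
ft_force: [-3.5, 1.6, 5.4]
finger_gap: 0.644
gripper_force: 43.7
```

Seated: the descent stops at z=0.0316, as predicted, with about 7 N of contact. I release and rise.

>>> {"name": "step_arm", "arguments": {"rows": [{"dp": [0, 0, 0], "twist": [0, 0, 0], "jaw": -0.7}, {"dp": [0, 0, 0], "twist": [0, 0, 0], "jaw": -0.7}, {"dp": [0, 0, 0], "twist": [0, 0, 0], "jaw": -0.7}, {"dp": [0, 0, 0], "twist": [0, 0, 0], "jaw": -0.7}, {"dp": [0, 0, -0.01], "twist": [0, 0, 0], "jaw": -0.7}]}}

```text
time: 14.4
position: [0.5973, -0.3014, 0.0381]
eef_rot: [0.828, -0.561, -0.002, 0.0]
ft_force: [-1.2, 0.4, -0.2]
finger_gap: 0.85
gripper_force: 0.0
```

>>> {"name": "step_arm", "arguments": {"rows": [{"dp": [0, 0, -0.03], "twist": [0, 0, 0], "jaw": -0.7}, {"dp": [0, 0, -0.04], "twist": [0, 0, 0], "jaw": -0.7}, {"dp": [0, 0, -0.04], "twist": [0, 0, 0], "jaw": -0.7}, {"dp": [0, 0, -0.04], "twist": [0, 0, 0], "jaw": -0.7}, {"dp": [0, 0, 0], "twist": [0, 0, 0], "jaw": -0.7}]}}

```text
time: 14.82
position: [0.602, -0.3045, 0.2019]
eef_rot: [0.828, -0.561, 0.009, -0.001]
ft_force: [-0.4, -0.8, 2.8]
finger_gap: 0.852
gripper_force: 0.0
```

Run:
```python
from h import *
s=manip.sense(); print(s['joint_positions'])
plan([.4951,-.2354,.20],np.deg2rad(112.2-360))
d=shot('scene','s6');cv2.imwrite('pics/c6.png',cv2.resize(d['img'][70:190,180:320],None,fx=4,fy=4)[:,:,::-1])
```

```text
[-0.23499361  0.50408183  0.40182961  0.00443142 -1.45161525  0.61441653]
at [ 0.602  -0.3045  0.2019] yaw -158.2 rows 13 twist z 0.1203
[-0.008, 0.0057, -0.0] [-0.0073, 0.0066, -0.0] [-0.0064, 0.0074, -0.0] [-0.0055, 0.0081, -0.0] [-0.0045, 0.0087, -0.0]
[-0.0034, 0.0092, -0.0] [-0.0023, 0.0095, 0.0] [-0.0011, 0.0097, 0.0] [0.0001, 0.0098, 0.0] [0.0013, 0.0097, 0.0001]
[0.0024, 0.0095, 0.0001] [0.0035, 0.0091, 0.0001] [0.0046, 0.0086, 0.0001]
```

View pics/c6.png

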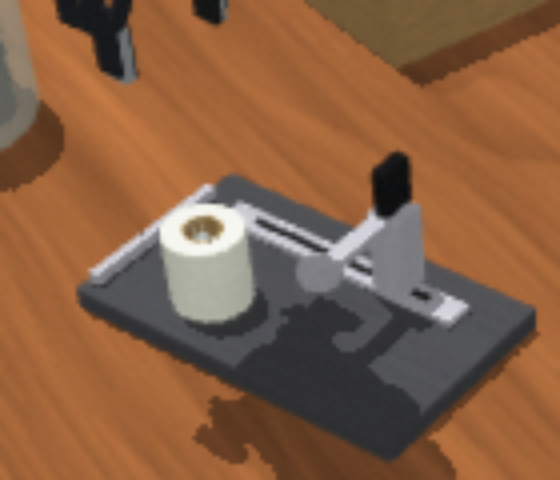

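The roll stands flat on the base with the pin visible in its bore at crop (203,230), and the keeper is open (fin at (392,185)). Now back to the fin.

>>> {"name": "step_arm", "arguments": {"rows": [{"dp": [-0.008, 0.0055, 0], "twist": [0, 0, 0.12], "jaw": -1}, {"dp": [-0.0075, 0.0065, 0], "twist": [0, 0, 0.12], "jaw": -1}, {"dp": [-0.0065, 0.0075, 0], "twist": [0, 0, 0.12], "jaw": -1}, {"dp": [-0.0055, 0.008, 0], "twist": [0, 0, 0.12], "jaw": -1}, {"dp": [-0.0045, 0.0085, 0], "twist": [0, 0, 0.12], "jaw": -1}]}}

```text
time: 15.28
position: [0.5573, -0.2747, 0.19]
eef_rot: [-0.623, 0.783, 0.0, -0.0]
ft_force: [-0.2, 0.6, -0.4]
finger_gap: 1.003
gripper_force: 0.0
```

>>> {"name": "step_arm", "arguments": {"rows": [{"dp": [-0.0035, 0.009, 0], "twist": [0, 0, 0.12], "jaw": -1}, {"dp": [-0.0025, 0.0095, 0], "twist": [0, 0, 0.12], "jaw": -1}, {"dp": [-0.001, 0.0095, 0], "twist": [0, 0, 0.12], "jaw": -1}, {"dp": [0, 0.01, 0], "twist": [0, 0, 0.12], "jaw": -1}, {"dp": [0.0015, 0.0095, 0], "twist": [0, 0, 0.12], "jaw": -1}]}}

```text
time: 15.7
position: [0.5165, -0.2482, 0.1901]
eef_rot: [-0.364, 0.932, 0.0, -0.0]
ft_force: [0.5, -0.5, 0.6]
finger_gap: 1.0
gripper_force: 0.0
```

>>> {"name": "step_arm", "arguments": {"rows": [{"dp": [0.0025, 0.0095, 0], "twist": [0, 0, 0.12], "jaw": -1}, {"dp": [0.0035, 0.009, 0], "twist": [0, 0, 0.12], "jaw": -1}, {"dp": [0.0045, 0.0085, 0], "twist": [0, 0, 0.12], "jaw": -1}, {"dp": [0, 0, 0], "twist": [0, 0, 0], "jaw": -1}, {"dp": [0, 0, 0], "twist": [0, 0, 0], "jaw": -1}]}}

```text
time: 16.12
position: [0.4926, -0.2328, 0.1905]
eef_rot: [-0.196, 0.981, -0.0, 0.0]
ft_force: [-1.0, -0.7, 0.4]
finger_gap: 1.0
gripper_force: 0.0
```

Run:
```python
from h import *
plan([.4951,-.2354,.1036],np.deg2rad(111.66),n=5); plan([.4945,-.2354,.1036],np.deg2rad(111.66-360),n=5)
```

```text
at [ 0.4926 -0.2328  0.1905] yaw 112.6 rows 5 twist z 0.0032
[-0.0003, -0.0007, 0.0174] [-0.0003, -0.0007, 0.0174] [-0.0003, -0.0007, 0.0174] [-0.0003, -0.0007, 0.0174] [-0.0003, -0.0007, 0.0174]

at [ 0.4926 -0.2328  0.1905] yaw 112.6 rows 5 twist z 1.2598
[-0.0002, -0.0006, 0.0174] [-0.0006, -0.0, 0.0174] [-0.0002, 0.0006, 0.0174] [0.0005, 0.0004, 0.0174] [0.0005, -0.0003, 0.0174]
```

>>> {"name": "step_arm", "arguments": {"rows": [{"dp": [0, -0.0005, 0.0175], "twist": [0, 0, 0.003], "jaw": -1}, {"dp": [0, -0.0005, 0.0175], "twist": [0, 0, 0.003], "jaw": -1}, {"dp": [0, -0.0005, 0.0175], "twist": [0, 0, 0.003], "jaw": -1}, {"dp": [0, -0.0005, 0.0175], "twist": [0, 0, 0.003], "jaw": -1}, {"dp": [0, -0.0005, 0.0175], "twist": [0, 0, 0.003], "jaw": -1}]}}

```text
time: 16.53
position: [0.4941, -0.2355, 0.1017]
eef_rot: [-0.188, 0.982, -0.0, -0.0]
ft_force: [-0.3, 0.6, -0.7]
finger_gap: 1.005
gripper_force: 0.0
```

>>> {"name": "step_arm", "arguments": {"rows": [{"dp": [0, 0, 0], "twist": [0, 0, 0], "jaw": 1}, {"dp": [0, 0, 0], "twist": [0, 0, 0], "jaw": 1}, {"dp": [0, 0, 0], "twist": [0, 0, 0], "jaw": 1}, {"dp": [0, 0, 0], "twist": [0, 0, 0], "jaw": 1}, {"dp": [0, 0, 0], "twist": [0, 0, 0], "jaw": 1}], "newtons": 30}}

```text
time: 16.95
position: [0.4945, -0.2354, 0.104]
eef_rot: [-0.187, 0.982, -0.0, 0.001]
ft_force: [-0.1, -0.0, 0.3]
finger_gap: 0.296
gripper_force: 0.0
```

>>> {"name": "step_arm", "arguments": {"rows": [{"dp": [0, 0, 0], "twist": [0, 0, 0], "jaw": 1}, {"dp": [0, 0, 0], "twist": [0, 0, 0], "jaw": 1}, {"dp": [0, 0, 0], "twist": [0, 0, 0], "jaw": 1}]}}

```text
time: 17.2
position: [0.4945, -0.2359, 0.1038]
eef_rot: [-0.187, 0.982, -0.001, 0.001]
ft_force: [1.4, -1.4, 3.8]
finger_gap: 0.132
gripper_force: 34.2
```

>>> {"name": "step_arm", "arguments": {"rows": [{"dp": [0, -0.014, 0], "twist": [0, 0, 0], "jaw": 1}, {"dp": [0, -0.018, 0], "twist": [0, 0, 0], "jaw": 1}, {"dp": [0, -0.018, 0], "twist": [0, 0, 0], "jaw": 1}, {"dp": [0, -0.018, 0], "twist": [0, 0, 0], "jaw": 1}, {"dp": [0, -0.016, 0], "twist": [0, 0, 0], "jaw": 1}]}}

```text
time: 17.62
position: [0.5255, -0.3135, 0.1038]
eef_rot: [-0.187, 0.982, 0.0, 0.001]
ft_force: [1.9, 3.6, 6.6]
finger_gap: 0.134
gripper_force: 34.7
```

>>> {"name": "step_arm", "arguments": {"rows": [{"dp": [0, -0.009, 0], "twist": [0, 0, 0], "jaw": 1}, {"dp": [0, -0.004, 0], "twist": [0, 0, 0], "jaw": 1}, {"dp": [0, -0.003, 0], "twist": [0, 0, 0], "jaw": 1}, {"dp": [0, 0, 0], "twist": [0, 0, 0], "jaw": 1}, {"dp": [0, 0, 0], "twist": [0, 0, 0], "jaw": 1}]}}

```text
time: 18.03
position: [0.5315, -0.3286, 0.1038]
eef_rot: [-0.187, 0.982, -0.001, 0.001]
ft_force: [2.7, -1.1, 3.6]
finger_gap: 0.136
gripper_force: 34.4
```

>>> {"name": "step_arm", "arguments": {"rows": [{"dp": [0, -0.002, 0], "twist": [0, 0, 0], "jaw": 1}, {"dp": [0, -0.001, 0], "twist": [0, 0, 0], "jaw": 1}, {"dp": [0, 0, 0], "twist": [0, 0, 0], "jaw": 1}, {"dp": [0, 0, 0], "twist": [0, 0, 0], "jaw": 1}]}}

```text
time: 18.37
position: [0.5316, -0.3289, 0.1038]
eef_rot: [-0.187, 0.982, 0.001, 0.001]
ft_force: [-1.5, 9.1, 10.1]
finger_gap: 0.125
gripper_force: 35.2
```

Home stop felt: travel is 100 mm and the force rises with no motion. I release and retreat.

>>> {"name": "step_arm", "arguments": {"rows": [{"dp": [0, 0, 0], "twist": [0, 0, 0], "jaw": -1}, {"dp": [0, 0, 0], "twist": [0, 0, 0], "jaw": -1}, {"dp": [0, 0, 0], "twist": [0, 0, 0], "jaw": -1}, {"dp": [0, 0, 0], "twist": [0, 0, 0], "jaw": -1}, {"dp": [0, 0, -0.02], "twist": [0, 0, 0], "jaw": -1}]}}

```text
time: 18.78
position: [0.5289, -0.3297, 0.1182]
eef_rot: [-0.186, 0.983, 0.003, -0.003]
ft_force: [0.3, 0.0, -0.4]
finger_gap: 0.835
gripper_force: 0.0
```

>>> {"name": "step_arm", "arguments": {"rows": [{"dp": [0, 0, -0.035], "twist": [0, 0, 0], "jaw": -1}, {"dp": [0, 0, -0.035], "twist": [0, 0, 0], "jaw": -1}, {"dp": [0, 0, -0.02], "twist": [0, 0, 0], "jaw": -1}, {"dp": [0, 0, 0], "twist": [0, 0, 0], "jaw": -1}, {"dp": [0, 0, 0], "twist": [0, 0, 0], "jaw": -1}]}}

```text
time: 19.2
position: [0.5319, -0.3314, 0.214]
eef_rot: [-0.186, 0.982, -0.001, 0.001]
ft_force: [0.2, 0.6, -1.2]
finger_gap: 0.995
gripper_force: 0.0
```

Run:
```python
from h import *
d=shot('scene','s7');cv2.imwrite('pics/c7.png',cv2.resize(d['img'][70:190,180:320],None,fx=4,fy=4)[:,:,::-1])
```

```text
(no output)
```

View pics/c7.png

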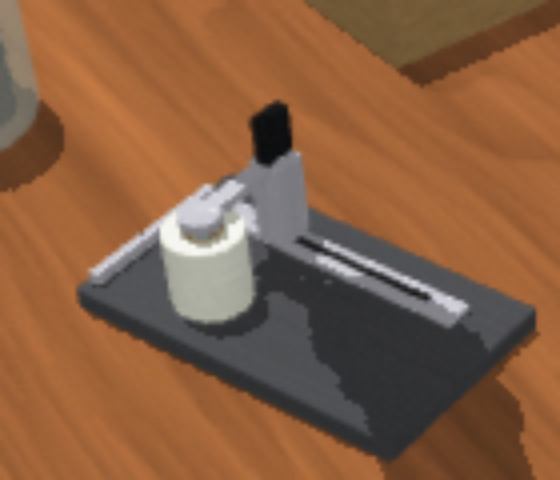

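The keeper's disc lies over the roll's bore at crop (202,218), the roll stands flat, and the gripper is clear above. Handing in.

```bash
python3 -c "
from plant import manip
print(manip.job_done())"
```

```text
the job is handed in; nothing more can be done
None
```

The full roll stands flat over the spindle with the keeper slid fully home over it, and the gripper has let go and is clear; I handed the job in at about 19 s, and no verdict came back.

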